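# Refit the ratcheting fuel cap on a mower engine

## Task

The mower engine's fuel filler neck is open and its red cap lies on the bench beside it: fit the cap. Set it on the neck, keep light pressure on and turn it until its hidden lugs find the slots and it drops flush, then turn it clockwise until the ratchet gives and clicks round, stop there and let go. Don't force the neck or run the ratchet on, and leave the other things on the bench alone.

Things in the scene. Friction and masses are not known exactly. Their poses are not given: they have to be found in the camera images.
- cap: Red ribbed fuel filler cap, loose, right way up on the bench. Round grip shell 57 mm across, 22 mm tall; grip it round the shell at any yaw. Origin: centre of the shell's underside, 14 mm above the bench at the start as the cap stands on its plug; z up. About 80 g. Fitted, its origin is at filler.
- plug_nose (a point): Middle of the flat foot of the cap's black plug, 14 mm below cap's origin. Plug 28 mm across, nose tapered to 21 mm. Three lugs 120 deg apart stick out to 19.5 mm from the axis, 8 mm wide, 5.5 to 10 mm below the shell. How the lugs are turned relative to the shell is unknown (any angle) and hidden.
- filler (a point): Centre of the top rim of the filler neck, 197 mm above the bench. The neck is a black tube 50 mm outside, 44 mm inside, rising 22 mm above the tank, with a steel lip in its mouth, 4 mm thick, 33 mm inside. Lugs not over the slots ride on the lip, the shell 10 mm above the rim; over them the cap drops until its shell rests on the rim.
- slot (a point): Middle of one of three slots through the lip, 120 deg apart, each 40 deg wide, on the rim, 19 mm from its centre. Lugs enter within about 6 deg either side. Once dropped, the cap turns clockwise (from above) freely, lugs under the lip, some 35 to 75 deg, different each time, to a hidden stop; further turning loads the ratchet.
- ratchet (a joint): How far the cap's shell has slipped clockwise round its plug, rad; 0 at the start. The fine-toothed ratchet between them holds about 0.45 N m; then it gives with a run of small clicks: the shell slips round while the torque no longer rises. Anticlockwise from 0 the shell drives the plug solidly.
- engine: Red and black vertical-shaft petrol engine, about 430 x 330 mm, fixed on two timber bearers. Origin: on the bench under the crankshaft; the cream plastic tank, 110 x 200 mm, top 175 mm up, is centred 155 mm to -x; the neck's axis is at x -155, y +30 mm. Highest part but the neck: the starter screen, 181 mm.
- flask: Aluminium drinking flask with black cap, 72 mm across, 206 mm tall, standing. Origin: centre of its underside.
- spanner: Chrome spanner, 190 mm long, lying flat along its x axis. Origin: middle, underside.
- head_torch: Orange plastic head torch lamp, about 50 x 70 x 40 mm. Origin: centre of its underside.
- pot: Grey ceramic pot, 100 mm across the rim, 95 mm tall. Origin: centre of its underside.
There are look-alikes about, which are no part of the job. There is more than one size of the cap; the job needs the smallest.

How it is judged:
By the outcome, as a careful person would: the job done as asked, in the order asked, and still so for the second after the job is handed in, with the robot touching nothing.
It also fails if it takes over 72 s, if anything falls off the work surface, if the arm or the gripper's body presses on something with over 40 N, if the wrist force passes 120 N, or if a joint passes its speed limit or range.

## Robot

A 6-joint arm with a two-finger parallel gripper is mounted at the origin on the work surface. World frame = base frame: x ahead of the robot, y to its left, z up, the work surface at z = 0. Lengths are in m, angles in rad, forces in N, time in s.
With the tool pointing down it reaches from about 0.25 to 0.725 m from the base axis. Payload 4 kg.
Tool frame: the origin (TCP) lies midway between the tips of the shut fingers; the grasp point (between the pads) lies 19 mm behind it; z points along the fingers, y is the line along which they close (so a half turn about z gives the same grasp; the last joint's range is limited). The gripper opens to 85 mm and grips with 20 to 120 N. Pads are 22 mm wide; open, the fingers measure 114 mm over their backs; the gripper's body (76 mm by 85 mm) begins 54 mm behind the grasp point. The pads swing forward as they close: fully open they stand 13 mm farther back than shut.
Start: joints at [-1.225, 0.241, 0.005, 1.335, 0, 1.571], TCP at [0.169, -0.47, 0.231] pointing down, gripper open.
Joint ranges: [-2.72, 2.72], [-1.05, 1.87], [-1.09, 1.28], [-1.99, 2.15], [-1.42, 1.44], [-3.14, 3.14]. Speed limits (rad/s): [2.79, 2.79, 3.14, 3.14, 3.14, 3.14].

## Interface

Orientations are given as a unit quaternion [x, y, z, w].
In Python, from workcell import get_obs, camera, job_done, silhouettes gives the robot as it stands. The module is installed in compiled form; this text tells all that it offers.
- The arm moves only by the tool drive_tool, never from a script. Its argument "increments" is a list of rows, each a list of 3 entries, a list of its own where there are three numbers: the shift along the world's x, y, z in mm, then the turn, a rotation vector about the world's x, y, z in degrees, then the opening, from 0 (shut) to 1 (fully open). A call has 1 to 8 rows; each row shifts and turns the commanded pose from where the row before left it; what a row does not reach is not made up. A row lasts 1/12 s, in which the tool goes at most 41.7 mm and 7.16 degrees, less where a joint would pass 70% of its speed; a pose out of reach is approached as far as the arm can. A call is refused whole if a number of a shift passes 41.7 or a number of a turn 7.16, either way. A call with a gripper value outside its range is refused whole. The fingers move at their own pace and stop on an object; the grip force is fixed at half the most. Time passes only in rows, so rows that do not move let the fingers close. It gives the time, the measured TCP pose, the force, the opening and the grip force at its end, in the units of the state.
- get_obs(): the state, without advancing time (a new reading comes with each control period).
- camera(name): name is "side" or "top"; returns a dict with "image" (400x640x3 uint8, red, green, blue), "K" (3x3 intrinsics, pixels), "view" (4x4, takes a point from world to camera coordinates). Camera axes: x right, y down, z forward; pixel columns grow to the right and rows downward; lengths in m; the calibration is good to about 2 mm. A picture is of the moment at which its call begins. There is no depth.
- job_done(): hands the job in; it is judged then, once.
Trained networks look in a picture, given as the dict that the camera call returned (one of the last four; its "shot" number tells which), for a name from the list of things; names that differ only in an ending like _2 or _b are one class to them, and where a whole thing is asked for, a point or a joint stands for the part that bears it (a point fixed in the world has none). Each returns a list of dicts, best first, with "conf" (0 to 1); they miss things now and then, are a little off and sometimes report something else, mostly with a low value. They report only what shows in the picture. A call takes as long as a camera call. They do not tell look-alikes from the thing itself.
- silhouettes(query, picture): "region" (400x640 bool, what is visible of it) and "bbox" ([left, top, right, bottom] in pixels, round what is visible of it).
The state is a dict: "clock": time; "joint_pos": joint angles; "joint_vel": joint speeds; "tau": joint torques, N m; "eef_pos": TCP position; "tool_rot": TCP orientation; "ft_force": force on the tool from outside, world axes, zero at the start; "ft_torque": the same for the moment, N m; "grip_width": finger opening in m; "grasp_force": force on a finger pad.
Only numpy, scipy, OpenCV 4.12 (cv2) and the standard library are available. Lean on these libraries where they do the work, as an engineer would, in place of code of your own. Each camera call takes 0.05 s, during which the arm holds its last target. There are 200 camera calls.

## Working session

There is one attempt and no reset: what is moved stays moved. The work goes in short steps, Python scripts to look and compute and a tool call to move; the robot and the scene stay as the last step left them, time stands still between calls to the robot, and variables do not carry over. Pictures are saved under pics/ and viewed, at most 10 in all, crops included, and the job is handed in when it is done.

Besides the shell and the picture viewer there is one more tool, called after ">>>" as a command line: name --argument value ..., lists and objects as JSON in quotes. drive_tool: Moves the arm, as the interface text tells. Its arguments: {"type":"object","properties":{"increments":{"type":"array"}},"required":["increments"]}

```bash
mkdir -p pics
cat > h.py <<'E'
import numpy as np, cv2
from workcell import *
def ray(c,u,v):
    V=np.array(c["view"]);R=V[:3,:3];t=V[:3,3]
    d=R.T@np.linalg.inv(c["K"])@np.array([u,v,1.]); return -R.T@t,d
def at_z(c,u,v,z):
    o,d=ray(c,u,v); return o+d*(z-o[2])/d[2]
def proj(c,p):
    V=np.array(c["view"]);q=np.array(c["K"])@(V[:3,:3]@np.array(p)+V[:3,3]); return q[:2]/q[2]
E
python3 - <<'E'
from h import *
ims=[]
for n in("top","side"):
    c=camera(n); ims.append(c["image"])
    print(n,"cam pos",ray(c,0,0)[0].round(3))
    for q in("cap","engine","flask","spanner","head_torch","pot"):
        for s in silhouettes(q,c):
            m=s["region"];ys,xs=np.nonzero(m)
            print(q,round(s["conf"],2),np.round(s["bbox"]),m.sum(),(xs.mean().round(1),ys.mean().round(1)),at_z(c,xs.mean(),ys.mean(),.025).round(3))
    cv2.imwrite(f"pics/{n}0.png",c["image"][...,::-1])
print(get_obs())
E
```

```text
top cam pos [ 0.344 -0.167  1.166]
cap 0.96 [311. 238. 344. 274.] 865 (np.float64(327.7), np.float64(255.2)) [ 0.457 -0.173  0.025]
cap 0.77 [316. 181. 350. 211.] 803 (np.float64(333.6), np.float64(195.4)) [ 0.608 -0.2    0.025]
cap 0.76 [356. 217. 382. 241.] 443 (np.float64(370.1), np.float64(229.8)) [ 0.512 -0.284  0.025]
engine 0.62 [105.  78. 253. 259.] 16649 (np.float64(179.7), np.float64(172.5)) [0.699 0.192 0.025]
flask 0.65 [442. 219. 487. 259.] 1356 (np.float64(465.2), np.float64(238.0)) [ 0.473 -0.518  0.025]
spanner 0.72 [322.  99. 340. 160.] 300 (np.float64(330.4), np.float64(127.5)) [ 0.791 -0.206  0.025]
head_torch 0.67 [341. 294. 368. 316.] 509 (np.float64(353.6), np.float64(305.2)) [ 0.332 -0.226  0.025]
pot 0.65 [392. 143. 427. 187.] 1420 (np.float64(407.6), np.float64(163.5)) [ 0.677 -0.397  0.025]
side cam pos [0.455 0.739 0.747]
cap 0.97 [343. 222. 374. 251.] 731 (np.float64(355.5), np.float64(235.7)) [ 0.453 -0.186  0.025]
cap 0.79 [330. 206. 348. 222.] 276 (np.float64(337.8), np.float64(212.8)) [ 0.508 -0.285  0.025]
cap 0.72 [290. 212. 316. 241.] 666 (np.float6
[... 651 characters left out ...]
{'clock': 0.7, 'joint_pos': array([-1.22498250e+00,  2.40561717e-01,  5.02432867e-03,  1.33519647e+00,
       -1.50728896e-05,  1.57078191e+00]), 'joint_vel': array([-0.00116393, -0.00100364,  0.00037031,  0.00117337, -0.00116154,
       -0.00200476]), 'tau': array([-4.68758753e-04, -3.72078538e+01,  2.52641881e+01,  9.60181169e-04,
       -1.66515360e-04, -4.99741475e-06]), 'eef_pos': array([ 0.16948137, -0.47041387,  0.23133491]), 'tool_rot': array([ 9.85087564e-01,  1.72053741e-01, -2.05099573e-06,  3.20625674e-05]), 'ft_force': array([-1.04012613,  0.67344415,  1.00881035]), 'ft_torque': array([-0.03054958,  0.01092373,  0.0300487 ]), 'grasp_force': 0.0, 'grip_width': 0.0852283368738107}
```

View pics/top0.png

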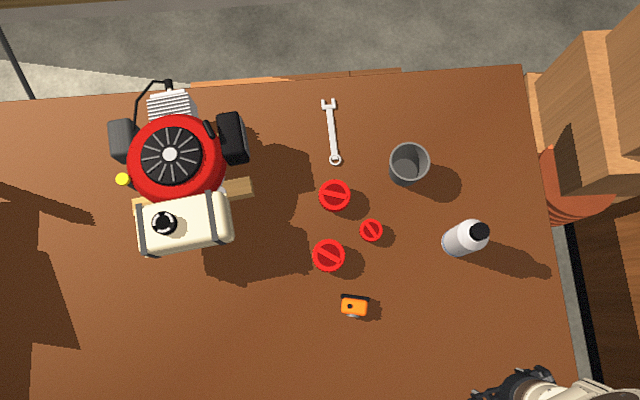

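View pics/side0.png

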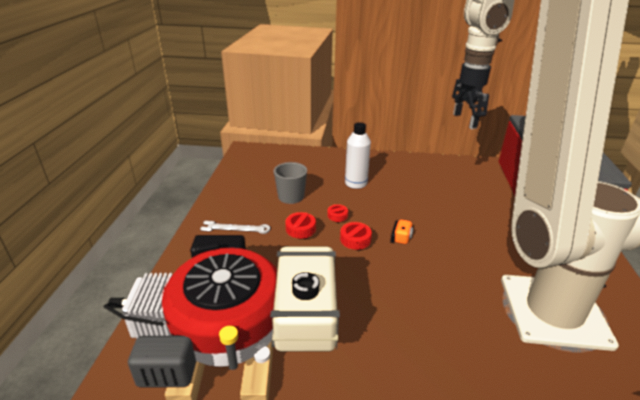

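The three red caps in the top view are at (328,255), (334,195) and (371,230). The one at (371,230) is clearly the smallest, so it is the candidate. I'll measure its diameter and the neck, then confirm in a crop.

```bash
cat > m.py <<'E'
from h import *
from scipy.optimize import least_squares
C={n:camera(n) for n in("top","side")}
def hull(c,x,y,z0,z1,r):
    a=np.linspace(0,2*np.pi,72)
    return np.array([proj(c,(x+r*np.cos(t),y+r*np.sin(t),z)) for z in(z0,z1) for t in a])
def bb(P): return np.r_[P.min(0),P.max(0)]
for guess in((.512,-.284),(.457,-.173),(.608,-.2)):
    bs={}
    for n,c in C.items():
        best=min(silhouettes("cap",c),key=lambda s:np.hypot(*(proj(c,(*guess,.025))-[(s["bbox"][0]+s["bbox"][2])/2,(s["bbox"][1]+s["bbox"][3])/2])))
        bs[n]=np.array(best["bbox"],float)
    f=lambda p:np.concatenate([bb(hull(C[n],p[0],p[1],.014,.014+.022*p[2]/.0285,p[2]))-bs[n] for n in C])
    for n in C: print(n,bs[n])
    s=least_squares(f,[*guess,.03],x_scale=[.01,.01,.01]);print(s.x.round(4),s.fun.round(1))
# neck: dark pixels inside tank
for n,(u,v),w in(("top",(163,223),18),("side",(307,285),20)):
    c=C[n];im=c["image"][v-w:v+w,u-w:u+w].max(2)
    k,l,st,ce=cv2.connectedComponentsWithStats((im<90).astype(np.uint8))
    i=1+np.argmax(st[1:,4]);print(n,st[i],st[i][:2]+[u-w,v-w],ce[i]+[u-w,v-w],at_z(c,*(ce[i]+[u-w,v-w]),.197).round(4))
c=C["top"]["image"][...,::-1];d=C["side"]["image"][...,::-1]
R=lambda i:cv2.resize(i,(390,290),interpolation=cv2.INTER_CUBIC)
cv2.imwrite("pics/crop1.png",np.vstack([np.hstack([R(c[170:280,300:448]),R(c[200:246,132:194])]),np.hstack([R(d[190:260,270:364]),R(d[262:308,276:338])])]))
E
python3 m.py
```

```text
top [357.6 219.6 381.5 244.4]
side [342.9 221.9 372.5 251.9]
[ 0.4797 -0.2582  0.0327] [ -9.8  10.   -6.7  12.6  -7.5 -13.6 -13.2 -22.6]
top [313.4 239.7 342.3 274.4]
side [342.9 221.9 372.5 251.9]
[ 0.45   -0.1739  0.0392] [-1.1  1.5  2.1 -0.2 -1.3  2.  -0.3 -0.4]
top [316.5 181.2 350.6 210.7]
side [285.8 211.9 319.5 240.8]
[ 0.6011 -0.2005  0.0413] [ 1.2 -1.2  0.1  3.9 -0.1  1.3 -3.   0.2]
top [  7   6  26  24 315] [152 211] [165.08253968 223.06349206] [0.5356 0.1699 0.197 ]
side [  6   8  26  27 411] [293 273] [305.44768856 287.60827251] [0.5345 0.1915 0.197 ]
```

View pics/crop1.png

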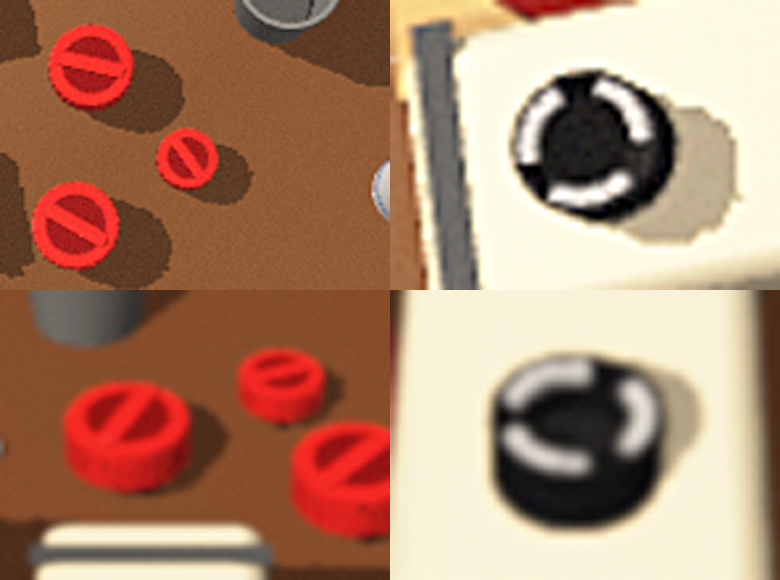

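The crop confirms it: the cap at (371,230) is much smaller than the other two, and the neck at (164,223) shows three lip arcs with slots between them. Next I'll fit both precisely.

```bash
cat > m2.py <<'E'
from h import *
from scipy.optimize import least_squares
C={n:camera(n) for n in("top","side")}
def bb(c,x,y,z0,z1,r):
    a=np.linspace(0,2*np.pi,72)
    P=np.array([proj(c,(x+r*np.cos(t),y+r*np.sin(t),z)) for z in(z0,z1) for t in a]);return np.r_[P.min(0),P.max(0)]
def fit(bs,z0,z1,g,r):
    f=lambda p:np.concatenate([bb(C[n],p[0],p[1],z0,z1,p[2])-bs[n] for n in bs])
    s=least_squares(f,[*g,r],x_scale=.01);print("xyr",s.x.round(4),s.fun.round(1))
def box(n,win,cond):
    u0,v0,u1,v1=win;I=C[n]["image"][v0:v1,u0:u1].astype(int)
    k,l,st,ce=cv2.connectedComponentsWithStats(cond(I).astype(np.uint8));i=1+np.argmax(st[1:,4]);x,y,w,h,_=st[i]
    return np.array([u0+x,v0+y,u0+x+w,v0+y+h],float)-.0
red=lambda I:(I[...,0]>130)&(I[...,1]<75)
b={"top":box("top",(352,212,392,250),red),"side":box("side",(324,200,352,226),red)}
print(b);fit(b,.014,.036,(.512,-.284),.0285)
b={"top":np.array([151.4,210.8,177.3,235.2]),"side":np.array([291.9,272,319.2,300])}
fit(b,.175,.197,(.535,.18),.025)
for n in b: print(bb(C[n],.535,.18,.175,.197,.025).round(1))
# lip arcs centroid (steel) in top: bright pixels near neck centre
for n,g in(("top",(164,222)),("side",(306,283))):
    I=C[n]["image"].max(2);ys,xs=np.nonzero(I>120);m=np.hypot(xs-g[0],ys-g[1])<(10.5 if n=="top" else 11)
    print(n,m.sum());P=np.array([at_z(C[n],x+.5,y+.5,.196)[:2] for x,y in zip(xs[m],ys[m])])
    s=least_squares(lambda p:np.hypot(P[:,0]-p[0],P[:,1]-p[1])-p[2],[.535,.18,.019],loss="soft_l1",f_scale=.002);print(s.x.round(4))
    a=np.degrees(np.arctan2(P[:,1]-s.x[1],P[:,0]-s.x[0]));print(np.histogram(a,36,(-180,180))[0])
E
python3 m2.py
```

```text
{'top': array([359., 219., 383., 243.]), 'side': array([326., 203., 349., 223.])}
xyr [ 0.509  -0.2852  0.0302] [-0.5 -0.7  0.4  0.5  0.9  0.7 -0.7 -0.8]
xyr [0.5371 0.1753 0.0243] [-0.2  0.7 -0.1  0.1 -0.4 -0.4 -0.2 -0.1]
[148.7 212.2 175.4 236.7]
[291.9 273.1 320.2 302.3]
top 104
[0.5374 0.174  0.0188]
[7 4 5 5 3 0 0 0 1 6 5 5 4 4 5 4 4 1 0 0 2 4 3 4 2 4 2 3 3 0 0 0 2 4 5 3]
side 121
[0.5359 0.177  0.0183]
[3 4 5 3 5 0 0 0 3 7 7 6 5 3 4 2 2 1 0 0 2 2 6 5 6 7 6 5 4 0 0 0 4 5 6 3]
```

Cap at (0.509, -0.285), neck at (0.537, 0.175); slots are at about 5, 125 and -115 deg. Now moving to above the cap, yawing anticlockwise on the way to save room for the last joint.

>>> drive_tool --increments '[[[30,16,0],[0,0,7],1],[[30,16,0],[0,0,7],1],[[30,16,0],[0,0,7],1],[[30,16,0],[0,0,7],1],[[30,16,0],[0,0,7],1],[[30,16,0],[0,0,7],1],[[30,16,0],[0,0,7],1],[[30,16,0],[0,0,7],1]]'

```text
clock: 1.87
eef_pos: [0.4109, -0.3414, 0.2314]
tool_rot: [0.787, 0.617, 0.0, 0.0]
ft_force: [-0.2, -0.8, 0.7]
grip_width: 0.0854
grasp_force: 0.0
```

>>> drive_tool --increments '[[[25,14,-10],[0,0,7],1],[[25,14,-25],[0,0,7],1],[[25,14,-25],[0,0,7],1],[[25,14,-25],[0,0,7],1],[[0,0,-25],[0,0,0],1],[[0,0,-10],[0,0,0],1],[[0,0,0],[0,0,0],1]]'

```text
clock: 2.45
eef_pos: [0.5073, -0.2849, 0.108]
tool_rot: [0.617, 0.787, -0.001, -0.004]
ft_force: [-1.4, 0.9, -0.6]
grip_width: 0.0855
grasp_force: 0.0
```

>>> drive_tool --increments '[[[2,0,-25],[0,0,0],1],[[0,0,-25],[0,0,0],1],[[0,0,-25],[0,0,0],1],[[0,0,-15],[0,0,0],1],[[0,0,-8],[0,0,0],1],[[0,0,-5],[0,0,0],1],[[0,0,0],[0,0,0],1],[[0,0,0],[0,0,0],0]]'

```text
clock: 3.12
eef_pos: [0.5123, -0.2873, 0.0098]
tool_rot: [0.617, 0.787, 0.0, 0.001]
ft_force: [-0.2, -0.7, 0.1]
grip_width: 0.0749
grasp_force: 0.0
```

>>> drive_tool --increments '[[[0,0,0],[0,0,0],0],[[0,0,0],[0,0,0],0],[[0,0,0],[0,0,0],0],[[0,0,0],[0,0,0],0],[[0,0,0],[0,0,0],0],[[0,0,0],[0,0,0],0]]'

```text
clock: 3.62
eef_pos: [0.5125, -0.2871, 0.0103]
tool_rot: [0.617, 0.787, 0.0, 0.002]
ft_force: [-1.4, 0.9, 6.2]
grip_width: 0.0545
grasp_force: 62.5
```

Gripped. Lift, then check the cap's position in the hand.

>>> drive_tool --increments '[[[0,0,15],[0,0,0],0],[[0,0,30],[0,0,0],0],[[0,0,35],[0,0,0],0],[[0,0,35],[0,0,0],0],[[0,0,35],[0,0,0],0],[[0,0,35],[0,0,0],0],[[0,0,35],[0,0,0],0],[[0,0,20],[0,0,0],0]]'

```text
clock: 4.28
eef_pos: [0.5126, -0.2869, 0.2536]
tool_rot: [0.617, 0.787, 0.001, 0.003]
ft_force: [0.4, 0.0, -1.1]
grip_width: 0.0541
grasp_force: 63.5
```

>>> drive_tool --increments '[[[3,35,0],[0,0,7],0],[[3,35,0],[0,0,7],0],[[3,35,0],[0,0,7],0],[[3,35,0],[0,0,7],0],[[3,35,0],[0,0,7],0],[[3,35,0],[0,0,7],0],[[3,35,0],[0,0,7],0],[[3,35,0],[0,0,7],0]]'

```text
clock: 4.95
eef_pos: [0.5352, -0.0046, 0.2488]
tool_rot: [0.172, 0.985, 0.0, 0.0]
ft_force: [0.3, -0.2, -0.2]
grip_width: 0.0541
grasp_force: 63.3
```

>>> drive_tool --increments '[[[0,35,0],[0,0,0],0],[[0,30,0],[0,0,0],0],[[0,20,0],[0,0,0],0],[[0,0,0],[0,0,0],0],[[0,0,0],[0,0,0],0],[[0,0,0],[0,0,0],0]]'

```text
clock: 5.45
eef_pos: [0.5354, 0.0782, 0.2485]
tool_rot: [0.175, 0.985, -0.0, 0.0]
ft_force: [1.0, -0.6, 0.0]
grip_width: 0.0541
grasp_force: 63.3
```

Run:
```python
from h import *
o=get_obs();print({k:np.round(o[k],3) for k in o})
C=[camera("top"),camera("side")]
for c in C:
    p=o["eef_pos"];print(proj(c,p).round(1),proj(c,(.537,.1755,.197)).round(1))
    I=c["image"].astype(int);u,v=map(int,proj(c,p))
    for s in silhouettes("cap",c): print(round(s["conf"],2),np.round(s["bbox"],1))
    print([x for x in (u,v)])
R=[]
for c in C:
    u,v=map(int,proj(c,o["eef_pos"]));R.append(cv2.resize(c["image"][v-55:v+55,u-40:u+40,::-1],(400,550),interpolation=cv2.INTER_CUBIC))
cv2.imwrite("pics/hold.png",np.hstack(R))
```

```text
{'clock': np.float64(5.45), 'joint_pos': array([ 1.450e-01,  3.170e-01,  1.520e-01,  1.406e+00, -1.000e-03,
        4.980e-01]), 'joint_vel': array([-0.024, -0.002, -0.002, -0.   ,  0.002,  0.002]), 'tau': array([ 7.4200e-01, -4.1634e+01,  2.5975e+01, -8.0000e-03,  4.2000e-02,
        0.0000e+00]), 'eef_pos': array([0.535, 0.078, 0.248]), 'tool_rot': array([ 0.175,  0.985, -0.   ,  0.   ]), 'ft_force': array([ 0.998, -0.62 ,  0.007]), 'ft_torque': array([ 0.011,  0.004, -0.021]), 'grasp_force': np.float64(63.347), 'grip_width': np.float64(0.054)}
[201.4 215.4] [162.5 222.6]
0.82 [317.4 183.3 349.2 212.7]
0.7 [186.5 219.9 211.3 229.4]
0.59 [310.9 237.2 344.  272.2]
[201, 215]
[313.  225.2] [305.3 281.1]
0.96 [316.7 208.5 329.3 233.8]
0.67 [343.1 222.  372.6 251.5]
[312, 225]
```

View pics/hold.png

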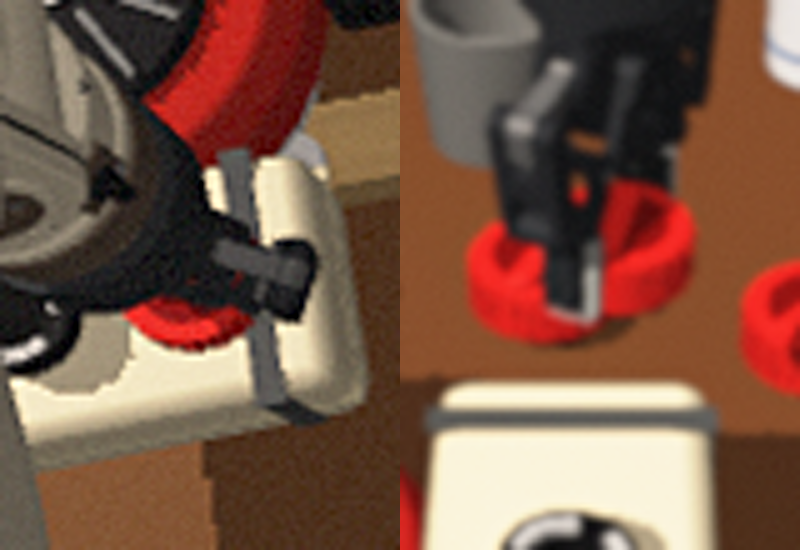

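Run:
```python
from h import *
o=get_obs();p=o["eef_pos"]
a=np.linspace(0,2*np.pi,90)
C=[camera("top"),camera("side")]
for c in C:
    I=c["image"].astype(int);m=(I[...,0]>110)&(I[...,1]<75)&(I[...,2]<75)
    u,v=map(int,proj(c,p));
    if c is C[0]:
        w=m[220:236,180:216];ys,xs=np.nonzero(w);print("bottom by col",[(x+180,220+ys[xs==x].max()+1) for x in np.unique(xs)])
    else:
        w=m[200:236,316:336];ys,xs=np.nonzero(w);print("right by row",[(y+200,316+xs[ys==y].max()+1) for y in np.unique(ys)], "bottom",[(x+316,200+ys[xs==x].max()+1) for x in np.unique(xs)])
    for dx,dy in((0,0),(-.0026,.001),(.003,-.001)):
        P=np.array([proj(c,(p[0]+dx+.0285*np.cos(t),p[1]+dy+.0285*np.sin(t),p[2]+z)) for z in(.004,.026) for t in a])
        print(dx,dy,P.min(0).round(1),P.max(0).round(1),"at",P[P[:,1].argmax()].round(1))
```

```text
bottom by col [(np.int64(186), np.int64(223)), (np.int64(187), np.int64(224)), (np.int64(188), np.int64(224)), (np.int64(189), np.int64(226)), (np.int64(190), np.int64(226)), (np.int64(191), np.int64(227)), (np.int64(192), np.int64(228)), (np.int64(193), np.int64(228)), (np.int64(194), np.int64(229)), (np.int64(195), np.int64(229)), (np.int64(196), np.int64(229)), (np.int64(197), np.int64(230)), (np.int64(198), np.int64(229)), (np.int64(199), np.int64(230)), (np.int64(200), np.int64(230)), (np.int64(201), np.int64(228)), (np.int64(202), np.int64(230)), (np.int64(203), np.int64(228)), (np.int64(204), np.int64(228)), (np.int64(205), np.int64(228)), (np.int64(206), np.int64(229)), (np.int64(207), np.int64(226)), (np.int64(208), np.int64(227)), (np.int64(209), np.int64(227)), (np.int64(210), np.int64(225))]
0 0 [183.8 198.9] [215.3 228.9] at [200.  228.9]
-0.0026 0.001 [183.3 200.2] [214.9 230.2] at [199.6 230.2]
0.003 -0.001 [184.3 197.4] [215.8 227.4] at [200.5 227.4]
right by row [(np.int64(206), np.int64(318)), (np.int64(207), np.int64(322)), (np.int64(208), np.int64(325)), (np.int64
[... 840 characters left out ...]
p.int64(319))] bottom [(np.int64(316), np.int64(234)), (np.int64(317), np.int64(234)), (np.int64(318), np.int64(236)), (np.int64(319), np.int64(235)), (np.int64(320), np.int64(234)), (np.int64(321), np.int64(234)), (np.int64(322), np.int64(234)), (np.int64(323), np.int64(233)), (np.int64(324), np.int64(233)), (np.int64(325), np.int64(232)), (np.int64(326), np.int64(231)), (np.int64(327), np.int64(231)), (np.int64(328), np.int64(230)), (np.int64(329), np.int64(229)), (np.int64(330), np.int64(227)), (np.int64(331), np.int64(226))]
0 0 [297.7 205.1] [328.3 232.5] at [313.  232.5]
-0.0026 0.001 [299.  205.5] [329.7 233. ] at [314.3 233. ]
0.003 -0.001 [296.2 204.7] [326.8 232.1] at [311.4 232.1]
```

>>> drive_tool --increments '[[[2,30,0],[0,0,0],0],[[3,30,0],[0,0,0],0],[[0,24,0],[0,0,0],0],[[0,12,-10],[0,0,0],0],[[0,0,-10],[0,0,0],0],[[0,0,-10],[0,0,0],0],[[0,0,-4],[0,0,0],0],[[0,0,0],[0,0,0],0]]'

```text
clock: 6.42
eef_pos: [0.5393, 0.1729, 0.2122]
tool_rot: [0.176, 0.984, -0.001, -0.002]
ft_force: [-0.8, -0.6, -0.6]
grip_width: 0.0541
grasp_force: 63.5
```

Run:
```python
from h import *
o=get_obs();print({k:np.round(o[k],4) for k in("eef_pos","ft_force","ft_torque","joint_pos")})
c=camera("side");p=o["eef_pos"];a=np.linspace(0,2*np.pi,90)
im=c["image"][...,::-1][225:325,240:370]
cv2.imwrite("pics/side2.png",cv2.resize(im,(780,600),interpolation=cv2.INTER_CUBIC))
for cc,w in((c,0),(.0285,.0)) [:1]:
    for off in((0,0),(-.003,.001)):
        P=np.array([proj(c,(p[0]+off[0]+.0285*np.cos(t),p[1]+off[1]+.0285*np.sin(t),p[2]+z)) for z in(.004,.026) for t in a]);print(P.min(0),P.max(0))
print([np.round(s["bbox"],1) for s in silhouettes("cap",c)])
```

```text
{'eef_pos': array([0.5393, 0.1729, 0.2122]), 'ft_force': array([-0.8191, -0.5524, -0.551 ]), 'ft_torque': array([-0.0022,  0.0258, -0.0191]), 'joint_pos': array([ 3.1050e-01,  3.8450e-01,  1.5590e-01,  1.3464e+00, -4.0000e-04,
        6.6450e-01])}
[287.45926399 251.72448705] [320.52386905 283.46734668]
[289.08250323 252.22203894] [322.19139656 284.03398773]
[array([297.6, 255.8, 323.6, 285.1]), array([341.8, 221. , 371. , 252.4]), array([202.7, 220.7, 270.6, 231.3])]
```

View pics/side2.png

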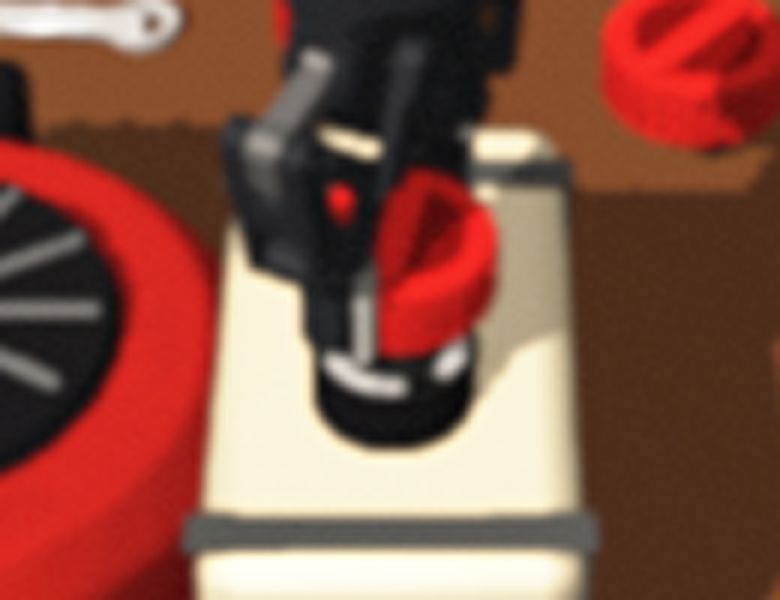

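Cap sits about 2 px too far right (towards -x) of the neck's axis in the side view: shift +3 mm in x, then go down onto the lip.

>>> drive_tool --increments '[[[3,1,0],[0,0,0],0],[[0,0,-4],[0,0,0],0],[[0,0,-2],[0,0,0],0],[[0,0,-2],[0,0,0],0],[[0,0,0],[0,0,0],0]]'

```text
clock: 6.93
eef_pos: [0.5432, 0.1755, 0.2058]
tool_rot: [0.175, 0.985, -0.0, -0.0]
ft_force: [0.7, -0.1, -1.0]
grip_width: 0.0544
grasp_force: 63.5
```

>>> drive_tool --increments '[[[0,0,-2],[0,0,0],0],[[0,0,0],[0,0,0],0]]'

```text
clock: 7.1
eef_pos: [0.5433, 0.1756, 0.204]
tool_rot: [0.175, 0.985, -0.0, -0.0]
ft_force: [0.5, 0.6, -0.9]
grip_width: 0.054
grasp_force: 63.5
```

>>> drive_tool --increments '[[[0,0,-1],[0,0,0],0],[[0,0,-0.5],[0,0,0],0],[[0,0,0],[0,0,0],0]]'

```text
clock: 7.35
eef_pos: [0.5435, 0.1757, 0.2033]
tool_rot: [0.175, 0.985, 0.0, 0.0]
ft_force: [-1.3, -1.0, 2.3]
grip_width: 0.0541
grasp_force: 63.7
```

>>> drive_tool --increments '[[[0,0,-1],[0,0,0],0],[[0,0,0],[0,0,0],0]]'

```text
clock: 7.52
eef_pos: [0.5435, 0.1757, 0.2032]
tool_rot: [0.175, 0.985, 0.0, 0.001]
ft_force: [-2.4, -1.7, 5.9]
grip_width: 0.0543
grasp_force: 64.2
```

Contact came at exactly the predicted riding height (z 0.203). The cap is gripped about 5 mm off the pads' centre, so I'll let it settle in the neck, re-centre and regrip.

>>> drive_tool --increments '[[[0,0,1],[0,0,0],0.3],[[0,0,0],[0,0,0],1],[[0,0,0],[0,0,0],1],[[0,0,0],[0,0,0],1],[[-3,0,0],[0,0,0],1],[[-2.5,-0.5,0],[0,0,0],1],[[0,0,0],[0,0,0],1],[[0,0,0],[0,0,0],1]]'

```text
clock: 8.18
eef_pos: [0.5378, 0.1751, 0.2028]
tool_rot: [0.175, 0.985, -0.0, -0.0]
ft_force: [0.3, 0.3, -0.5]
grip_width: 0.0856
grasp_force: 0.0
```

Run:
```python
from h import *
o=get_obs();print({k:np.round(o[k],4) for k in("eef_pos","ft_force","ft_torque","joint_pos")})
a=np.linspace(0,2*np.pi,90);L=[]
for n in("side","top"):
    c=camera(n)
    for off in((.537,.1755),(.5335,.1755)):
        P=np.array([proj(c,(off[0]+.0285*np.cos(t),off[1]+.0285*np.sin(t),z)) for z in(.207,.229) for t in a]);print(n,P.min(0).round(1),P.max(0).round(1))
    print([np.round(s["bbox"],1) for s in silhouettes("cap",c)])
    u,v=map(int,proj(c,(.537,.1755,.21)));L.append(cv2.resize(c["image"][v-40:v+40,u-40:u+40,::-1],(400,400),interpolation=cv2.INTER_CUBIC))
cv2.imwrite("pics/rel.png",np.hstack(L))
```

```text
{'eef_pos': array([0.5378, 0.1751, 0.2028]), 'ft_force': array([ 0.2515,  0.3311, -0.481 ]), 'ft_torque': array([-0.0017, -0.0454, -0.0064]), 'joint_pos': array([ 3.1480e-01,  3.8370e-01,  1.3020e-01,  1.3174e+00, -1.0000e-04,
        6.6700e-01])}
side [288.7 256.7] [321.6 288.6]
side [290.7 256.9] [323.6 288.7]
[array([344.3, 222. , 372.4, 254.7]), array([293.6, 260.3, 323.2, 288. ])]
top [143.3 206.6] [174.2 235.2]
top [143.2 208.2] [174.3 236.8]
[array([318.8, 182.6, 347.4, 211.6]), array([310.1, 238.5, 342.4, 276.3]), array([146.9, 206.1, 168.5, 235.1])]
```

View pics/rel.png

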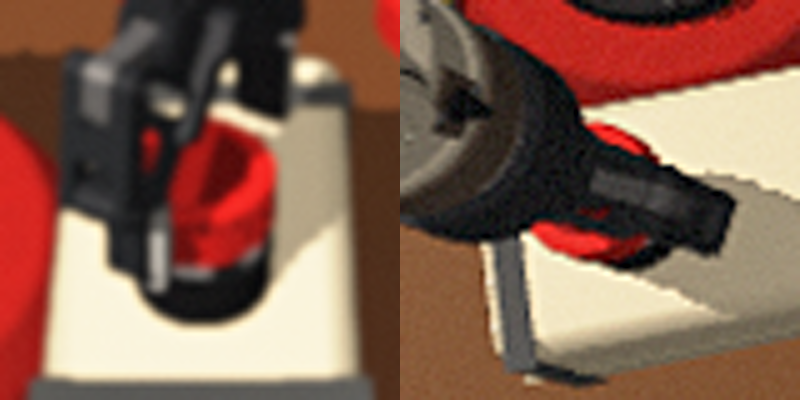

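The cap stands level on the lip, within 1-2 mm of the axis. Regrip, light pressure, then search anticlockwise.

>>> drive_tool --increments '[[[0,0,0],[0,0,0],0],[[0,0,0],[0,0,0],0],[[0,0,0],[0,0,0],0],[[0,0,0],[0,0,0],0],[[0,0,0],[0,0,0],0],[[0,0,0],[0,0,0],0]]'

```text
clock: 8.88
eef_pos: [0.5381, 0.1752, 0.2033]
tool_rot: [0.175, 0.985, 0.0, 0.0]
ft_force: [-0.2, -0.7, 2.9]
grip_width: 0.0544
grasp_force: 62.9
```

>>> drive_tool --increments '[[[0,0,-1],[0,0,0],0],[[0,0,0],[0,0,0],0]]'

```text
clock: 9.05
eef_pos: [0.5381, 0.1752, 0.2032]
tool_rot: [0.175, 0.985, 0.0, 0.001]
ft_force: [-1.9, 0.2, 6.4]
grip_width: 0.0545
grasp_force: 63.2
```

>>> drive_tool --increments '[[[0,0,0],[0,0,3],0],[[0,0,0],[0,0,3],0],[[0,0,0],[0,0,3],0],[[0,0,0],[0,0,3],0],[[0,0,0],[0,0,0],0]]'

```text
clock: 9.47
eef_pos: [0.5384, 0.175, 0.2032]
tool_rot: [0.071, 0.998, 0.0, 0.001]
ft_force: [-2.0, -0.8, 8.5]
grip_width: 0.0543
grasp_force: 63.1
```

>>> drive_tool --increments '[[[0,0,0],[0,0,3],0],[[0,0,0],[0,0,3],0],[[0,0,0],[0,0,3],0],[[0,0,0],[0,0,3],0],[[0,0,0],[0,0,0],0]]'

```text
clock: 9.88
eef_pos: [0.5386, 0.1748, 0.2032]
tool_rot: [-0.034, 0.999, -0.0, 0.001]
ft_force: [-1.4, -1.3, 7.6]
grip_width: 0.0543
grasp_force: 63.1
```

>>> drive_tool --increments '[[[0,0,0],[0,0,3],0],[[0,0,0],[0,0,3],0],[[0,0,0],[0,0,3],0],[[0,0,0],[0,0,3],0],[[0,0,0],[0,0,0],0]]'

```text
clock: 10.3
eef_pos: [0.5387, 0.1747, 0.2032]
tool_rot: [-0.138, 0.99, -0.0, 0.001]
ft_force: [-1.0, -2.0, 7.0]
grip_width: 0.0543
grasp_force: 63.0
```

>>> drive_tool --increments '[[[0,0,0],[0,0,3],0],[[0,0,0],[0,0,3],0],[[0,0,0],[0,0,3],0],[[0,0,0],[0,0,3],0],[[0,0,0],[0,0,0],0]]'

```text
clock: 10.72
eef_pos: [0.539, 0.1747, 0.2032]
tool_rot: [-0.241, 0.971, -0.001, 0.002]
ft_force: [-0.2, -1.8, 6.4]
grip_width: 0.054
grasp_force: 63.0
```

>>> drive_tool --increments '[[[0,0,0],[0,0,3],0],[[0,0,0],[0,0,3],0],[[0,0,0],[0,0,3],0],[[0,0,0],[0,0,3],0],[[0,0,0],[0,0,0],0]]'

```text
clock: 11.13
eef_pos: [0.5392, 0.1748, 0.2032]
tool_rot: [-0.341, 0.94, -0.001, 0.002]
ft_force: [-0.2, -0.9, 7.0]
grip_width: 0.0544
grasp_force: 63.0
```

>>> drive_tool --increments '[[[0,0,0],[0,0,3],0],[[0,0,0],[0,0,3],0],[[0,0,0],[0,0,3],0],[[0,0,0],[0,0,3],0],[[0,0,0],[0,0,0],0]]'

```text
clock: 11.55
eef_pos: [0.5393, 0.1748, 0.2031]
tool_rot: [-0.437, 0.899, -0.001, 0.002]
ft_force: [0.2, -1.2, 6.3]
grip_width: 0.0545
grasp_force: 62.9
```

>>> drive_tool --increments '[[[0,0,0],[0,0,3],0],[[0,0,0],[0,0,3],0],[[0,0,0],[0,0,3],0],[[0,0,0],[0,0,3],0],[[0,0,0],[0,0,0],0]]'

```text
clock: 11.97
eef_pos: [0.5395, 0.175, 0.2029]
tool_rot: [-0.529, 0.849, -0.001, 0.002]
ft_force: [1.6, -1.1, 4.8]
grip_width: 0.0543
grasp_force: 62.9
```

>>> drive_tool --increments '[[[0,0,0],[0,0,3],0],[[0,0,0],[0,0,3],0],[[0,0,0],[0,0,0],0]]'

```text
clock: 12.22
eef_pos: [0.5391, 0.1751, 0.2026]
tool_rot: [-0.572, 0.82, -0.001, 0.001]
ft_force: [2.3, -1.1, 3.7]
grip_width: 0.0548
grasp_force: 62.8
```

>>> drive_tool --increments '[[[0,0,-0.5],[0,0,3],0],[[0,0,0],[0,0,0],0]]'

```text
clock: 12.38
eef_pos: [0.538, 0.1751, 0.2012]
tool_rot: [-0.593, 0.805, 0.0, -0.0]
ft_force: [-0.4, -0.5, -1.1]
grip_width: 0.0542
grasp_force: 63.3
```

```bash
python3 -c "
from h import *
o=get_obs();print({k:np.round(o[k],4) for k in('eef_pos','ft_force','ft_torque','joint_pos')})"
```

```text
{'eef_pos': array([0.538 , 0.1751, 0.2012]), 'ft_force': array([-0.4457, -0.4882, -1.107 ]), 'ft_torque': array([-0.0174,  0.0172,  0.0084]), 'joint_pos': array([ 3.1460e-01,  3.8500e-01,  1.2770e-01,  1.3137e+00,  2.0000e-04,
       -9.5500e-01])}
```

The lugs have found the slots: z is falling and the force has gone. Lower to flush.

>>> drive_tool --increments '[[[0,0,-2],[0,0,0],0],[[0,0,-2],[0,0,0],0],[[0,0,-2],[0,0,0],0],[[0,0,0],[0,0,0],0]]'

```text
clock: 12.72
eef_pos: [0.5369, 0.1749, 0.1938]
tool_rot: [-0.593, 0.805, 0.001, -0.001]
ft_force: [-0.1, 0.2, -0.4]
grip_width: 0.0542
grasp_force: 63.3
```

>>> drive_tool --increments '[[[0,0,-1.5],[0,0,0],0],[[0,0,-1.5],[0,0,0],0],[[0,0,0],[0,0,0],0]]'

```text
clock: 12.97
eef_pos: [0.5375, 0.1751, 0.1934]
tool_rot: [-0.593, 0.805, 0.0, 0.0]
ft_force: [-3.5, -0.2, 5.0]
grip_width: 0.0544
grasp_force: 63.5
```

Dropped flush at z 0.1934, exactly as expected. Turning clockwise now, reading the torque.

>>> drive_tool --increments '[[[0,0,0.5],[0,0,-4],0],[[0,0,0],[0,0,-4],0],[[0,0,0],[0,0,-4],0],[[0,0,0],[0,0,-4],0],[[0,0,0],[0,0,-4],0],[[0,0,0],[0,0,-4],0],[[0,0,0],[0,0,-4],0],[[0,0,0],[0,0,0],0]]'

```text
clock: 13.63
eef_pos: [0.5382, 0.175, 0.1934]
tool_rot: [-0.38, 0.925, -0.0, 0.0]
ft_force: [0.4, -0.5, 2.8]
grip_width: 0.0541
grasp_force: 63.3
```

```bash
cat > o.py <<'E'
from h import *
o=get_obs();q=o["tool_rot"];print(o["clock"],"yaw",round(np.degrees(2*np.arctan2(q[1],q[0])),2),*[np.round(o[k],3) for k in('eef_pos','ft_force','ft_torque')],o['joint_pos'][5].round(3),o['tau'][5].round(3))
E
python3 o.py
```

```text
13.6333 yaw 224.72 [0.538 0.175 0.193] [ 0.449 -0.466  2.805] [-0.014  0.132 -0.003] -0.466 0.479
```

>>> drive_tool --increments '[[[0,0,0],[0,0,0],0]]'

```text
clock: 13.72
eef_pos: [0.5382, 0.1751, 0.1934]
tool_rot: [-0.382, 0.924, -0.0, 0.0]
ft_force: [-0.9, -0.7, 2.7]
grip_width: 0.0544
grasp_force: 63.3
```

```bash
python3 o.py
```

```text
13.7167 yaw 224.89 [0.538 0.175 0.193] [-0.887 -0.701  2.716] [-0.068  0.163  0.067] -0.469 0.055
```

>>> drive_tool --increments '[[[0,0,0],[0,0,-3],0],[[0,0,0],[0,0,-3],0],[[0,0,0],[0,0,-3],0],[[0,0,0],[0,0,0],0],[[0,0,0],[0,0,0],0]]'

```text
clock: 14.13
eef_pos: [0.5383, 0.1752, 0.1934]
tool_rot: [-0.308, 0.951, 0.0, 0.001]
ft_force: [-1.6, -0.1, 6.0]
grip_width: 0.0543
grasp_force: 63.4
```

```bash
python3 o.py
```

```text
14.1333 yaw 215.93 [0.538 0.175 0.193] [-1.62  -0.111  6.034] [-0.039  0.251 -0.008] -0.312 0.01
```

>>> drive_tool --increments '[[[0,0,0],[0,0,-3],0],[[0,0,0],[0,0,-3],0],[[0,0,0],[0,0,0],0],[[0,0,0],[0,0,0],0]]'

```text
clock: 14.47
eef_pos: [0.5383, 0.1753, 0.1934]
tool_rot: [-0.258, 0.966, 0.0, 0.001]
ft_force: [-0.8, 0.0, 5.4]
grip_width: 0.0544
grasp_force: 63.5
```

```bash
python3 o.py
```

```text
14.4667 yaw 209.96 [0.538 0.175 0.193] [-0.765  0.036  5.364] [-0.003  0.171  0.   ] -0.208 -0.017
```

>>> drive_tool --increments '[[[0,0,0],[0,0,-3],0],[[0,0,0],[0,0,-3],0],[[0,0,0],[0,0,0],0],[[0,0,0],[0,0,0],0]]'

```text
clock: 14.8
eef_pos: [0.5384, 0.1753, 0.1934]
tool_rot: [-0.208, 0.978, 0.0, 0.001]
ft_force: [-1.6, 0.9, 5.1]
grip_width: 0.054
grasp_force: 63.5
```

```bash
python3 o.py
```

```text
14.8 yaw 203.96 [0.538 0.175 0.193] [-1.612  0.876  5.135] [ 0.014  0.212 -0.116] -0.104 -0.029
```

>>> drive_tool --increments '[[[0,0,0],[0,0,-3],0],[[0,0,0],[0,0,-3],0],[[0,0,0],[0,0,0],0],[[0,0,0],[0,0,0],0]]'

```text
clock: 15.13
eef_pos: [0.5385, 0.1754, 0.1934]
tool_rot: [-0.156, 0.988, 0.0, 0.001]
ft_force: [0.4, 0.4, 4.2]
grip_width: 0.0544
grasp_force: 63.6
```

```bash
python3 o.py
```

```text
15.1333 yaw 197.96 [0.538 0.175 0.193] [0.369 0.369 4.203] [ 0.071  0.139 -0.116] 0.001 -0.041
```

>>> drive_tool --increments '[[[0,0,0],[0,0,-3],0],[[0,0,0],[0,0,-3],0],[[0,0,0],[0,0,0],0],[[0,0,0],[0,0,0],0]]'

```text
clock: 15.47
eef_pos: [0.5379, 0.176, 0.1934]
tool_rot: [-0.105, 0.995, 0.001, 0.0]
ft_force: [-1.6, 1.1, 5.7]
grip_width: 0.0539
grasp_force: 63.6
```

```bash
python3 o.py
```

```text
15.4667 yaw 192.01 [0.538 0.176 0.193] [-1.61   1.134  5.699] [0.26  0.367 0.018] 0.106 0.043
```

>>> drive_tool --increments '[[[0,0,0],[0,0,-2],0],[[0,0,0],[0,0,-2],0],[[0,0,0],[0,0,0],0],[[0,0,0],[0,0,0],0]]'

```text
clock: 15.8
eef_pos: [0.5375, 0.1763, 0.1934]
tool_rot: [-0.07, 0.998, 0.001, -0.0]
ft_force: [-3.7, 2.7, 5.7]
grip_width: 0.0541
grasp_force: 63.7
```

```bash
python3 o.py
```

```text
15.8 yaw 188.08 [0.538 0.176 0.193] [-3.742  2.66   5.712] [0.396 0.52  0.245] 0.175 0.326
```

The stop has been reached: torque is 0.25-0.33 and rising. Small steps from here.

>>> drive_tool --increments '[[[0,0,0],[0,0,-2],0],[[0,0,0],[0,0,0],0],[[0,0,0],[0,0,0],0]]'

```text
clock: 16.05
eef_pos: [0.5374, 0.1763, 0.1934]
tool_rot: [-0.053, 0.999, 0.001, -0.0]
ft_force: [-2.9, 2.4, 7.2]
grip_width: 0.0539
grasp_force: 63.7
```

```bash
python3 o.py
```

```text
16.05 yaw 186.09 [0.537 0.176 0.193] [-2.885  2.432  7.16 ] [0.327 0.669 0.355] 0.209 0.362
```

>>> drive_tool --increments '[[[0,0,0],[0,0,-2],0],[[0,0,0],[0,0,0],0],[[0,0,0],[0,0,0],0]]'

```text
clock: 16.3
eef_pos: [0.5374, 0.1764, 0.1934]
tool_rot: [-0.036, 0.999, 0.001, -0.0]
ft_force: [-3.1, 1.4, 6.1]
grip_width: 0.0542
grasp_force: 63.7
```

```bash
python3 o.py
```

```text
16.3 yaw 184.09 [0.537 0.176 0.193] [-3.086  1.424  6.097] [0.43  0.532 0.332] 0.244 0.368
```

>>> drive_tool --increments '[[[0,0,0],[0,0,-3],0],[[0,0,0],[0,0,-3],0]]'

```text
clock: 16.47
eef_pos: [0.5375, 0.1766, 0.1934]
tool_rot: [0.018, 1.0, 0.001, -0.0]
ft_force: [-2.3, 3.8, 5.1]
grip_width: 0.0544
grasp_force: 63.6
```

```bash
python3 o.py
```

```text
16.4667 yaw 177.99 [0.538 0.177 0.193] [-2.341  3.763  5.085] [0.5   0.555 0.519] 0.351 -0.007
```

>>> drive_tool --increments '[[[0,0,0],[0,0,0],0],[[0,0,0],[0,0,0],0]]'

```text
clock: 16.63
eef_pos: [0.5374, 0.1766, 0.1934]
tool_rot: [0.017, 1.0, 0.001, -0.0]
ft_force: [-2.7, 2.9, 5.9]
grip_width: 0.0541
grasp_force: 63.7
```

```bash
python3 o.py
```

```text
16.6333 yaw 178.09 [0.537 0.177 0.193] [-2.683  2.937  5.861] [0.482 0.642 0.362] 0.349 0.345
```

The torque has levelled off at 0.36 holding and about 0.5 moving over some 9 deg of turn, so the ratchet is slipping. One small turn more to be sure of a few clicks, then unload and let go.

>>> drive_tool --increments '[[[0,0,0],[0,0,-3],0],[[0,0,0],[0,0,-2],0],[[0,0,0],[0,0,0],0],[[0,0,0],[0,0,0],0]]'

```text
clock: 16.97
eef_pos: [0.5374, 0.1766, 0.1934]
tool_rot: [0.06, 0.998, 0.001, -0.0]
ft_force: [-3.6, 3.0, 6.9]
grip_width: 0.054
grasp_force: 63.6
```

```bash
python3 o.py
```

```text
16.9667 yaw 173.1 [0.537 0.177 0.193] [-3.634  3.033  6.885] [0.541 0.663 0.378] 0.436 0.365
```

>>> drive_tool --increments '[[[0,0,0.5],[0,0,0],0.5],[[0,0,0],[0,0,0],1],[[0,0,0],[0,0,0],1],[[0,0,0],[0,0,0],1],[[0,0,0],[0,0,0],1],[[0,0,10],[0,0,0],1],[[0,0,20],[0,0,0],1],[[0,0,30],[0,0,0],1]]'

```text
clock: 17.63
eef_pos: [0.5365, 0.1743, 0.2517]
tool_rot: [0.063, 0.998, -0.001, -0.003]
ft_force: [0.8, -0.8, -0.5]
grip_width: 0.0852
grasp_force: 0.0
```

>>> drive_tool --increments '[[[0,-30,20],[0,0,0],1],[[0,-35,0],[0,0,0],1],[[0,-35,0],[0,0,0],1],[[0,-35,0],[0,0,0],1],[[0,-20,0],[0,0,0],1],[[0,0,0],[0,0,0],1],[[0,0,0],[0,0,0],1]]'

```text
clock: 18.22
eef_pos: [0.5382, 0.0189, 0.2741]
tool_rot: [0.064, 0.998, 0.0, 0.0]
ft_force: [0.2, 1.7, -1.0]
grip_width: 0.0853
grasp_force: 0.0
```

Run:
```python
from h import *
L=[];a=np.linspace(0,2*np.pi,90)
for n in("side","top"):
    c=camera(n)
    P=np.array([proj(c,(.537+.0285*np.cos(t),.1755+.0285*np.sin(t),z)) for z in(.197,.219) for t in a]);print(n,P.min(0).round(1),P.max(0).round(1),[np.round(s["bbox"],1) for s in silhouettes("cap",c)])
    u,v=map(int,proj(c,(.537,.1755,.21)));L.append(cv2.resize(c["image"][v-40:v+40,u-40:u+40,::-1],(400,400),interpolation=cv2.INTER_CUBIC))
cv2.imwrite("pics/end.png",np.hstack(L))
```

```text
side [288.8 260.9] [321.5 292.8] [array([288.8, 263.9, 322.4, 293. ]), array([288.7, 213.1, 319.5, 243. ]), array([341.3, 224. , 369.8, 253.2])]
top [145.1 207.5] [175.8 235.8] [array([317.5, 183.7, 347.9, 210.9]), array([312.3, 237.5, 343.3, 273.9])]
```

View pics/end.png

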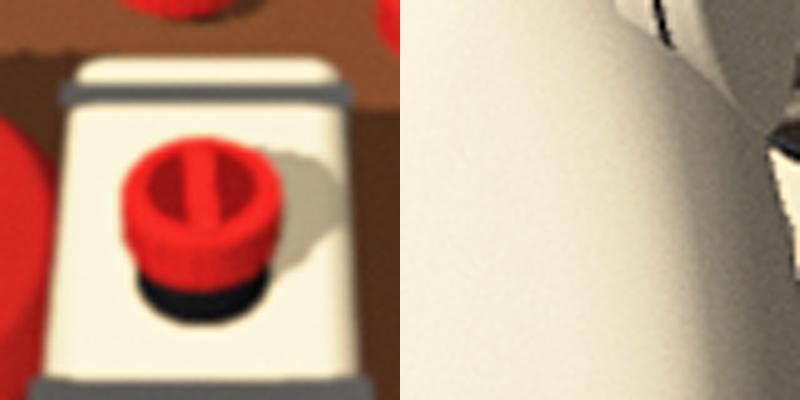

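The side view shows the cap flush and level on the neck: its outline, (289-322, 264-293), matches the fitted model. The arm is clear of everything, so I'm handing in.

```bash
python3 -c "from workcell import *;print(job_done())"
```

```text
the job is handed in; nothing more can be done
None
```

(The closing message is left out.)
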